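Hang the nesting spacer plates on the bench hook

ROBOT

A 6-joint arm with a two-finger parallel gripper is mounted at the origin on a cart in front of the work surface, level with it; the furniture and walls round the work are solid. World frame = base frame: x ahead of the robot, y to its left, z up, the work surface at z = 0. Lengths are in mm, angles in rad, forces in N, time in s.
With the tool pointing down it reaches from about 375 to 925 mm from the base axis. Payload 5.7 kg.
Tool frame: the origin (TCP) lies between the finger pads; the fingertips stand 11 mm ahead of it and the grasp point (between the pads) lies 8 mm behind it; x points along the fingers, y is the direction in which the jaws open and shut, and the axes are right-handed (so a half turn about x gives the same grasp; the last joint's range is limited). The gripper opens to 85 mm and grips with 20 to 120 N. Pads are 22 mm wide; open, the fingers measure 114 mm over their backs; the gripper's body (76 mm by 85 mm) begins 54 mm behind the grasp point. The pads swing forward as they close: fully open they stand 13 mm farther back than shut.
Start: joints at [1.217, 0.359, 1.51, -0, 1.272, -0.115], TCP at [141.917, 582.944, 242.267] pointing down, gripper open.
Joint ranges: [-2.97, 2.97], [-1.01, 2.36], [0.21, 2.38], [-0.96, 4.11], [0.2, 2.71], [-2.98, 2.98]. Speed limits (rad/s): [2.39, 2.39, 3.14, 3.14, 3.14, 3.14].

INTERFACE

Orientations are given as a 3x3 rotation matrix whose columns are the frame's x, y, z axes.
In Python, from bench import arm gives the robot as it stands.
- The arm moves only by the tool apply_moves, never from a script. Its argument "motion" is a list of rows, each an object of numbers: "dx", "dy", "dz": the shift along the world's x, y, z in cm; "spin": the turn about the world's z in degrees. In form: [{"dx": .., "dy": .., "dz": .., "spin": ..}, ...]. A call has 1 to 12 rows; each row shifts and turns the commanded pose from where the row before left it; what a row does not reach is not made up. A row lasts 1/8 s, in which the tool goes at most 62.5 mm and 10.7 degrees, less where a joint would pass 70% of its speed; a pose out of reach is approached as far as the arm can. A call is refused whole if a number of a shift passes 6.25 or a number of a turn 10.7, either way. A call with a gripper value outside its range is refused whole. "gripper" is the opening, from 0 (shut) to 1 (fully open), set as the call begins (left out, the last holds). The fingers move at their own pace and stop on an object; "squeeze" is the grip in N (left out, the last holds). Time passes only in rows, so rows that do not move let the fingers close. It gives the time, the measured TCP pose, the force and the opening at its end, in the units of the state.
- arm.state(): the state, without advancing time (a new reading comes with each control period).
- arm.snapshot(name): name is "scene" or "top" or "wrist"; returns a dict with "color" (384x512x3 uint8, red, green, blue), "range_z" (384x512 float32, mm along the optical axis (not along the pixel's ray), 0 where there is no reading), "K" (3x3 intrinsics, pixels), "camera_from_world" (4x4, takes a point from world to camera coordinates). Camera axes: x right, y up, looking along -z (the intrinsics and any distortion apply to the point x, -y, -z); pixel columns grow to the right and rows downward; lengths in mm; the calibration is good to about 2 mm. A picture is of the moment at which its call begins.
- arm.job_done(): hands the job in, once; it reports no verdict.
The state is a dict: "clock": time; "qpos": joint angles; "joint_velocities": joint speeds; "joint_efforts": joint torques, N m; "position": TCP position; "orientation": TCP orientation; "ft_force": force on the tool from outside, world axes, zero at the start; "wrist_torque": the same for the moment, N m; "width": finger opening in mm.
Only numpy, scipy, OpenCV 4.12 (cv2) and the standard library are available. Lean on these libraries where they do the work, as an engineer would, in place of code of your own. Each camera call takes 0.05 s, during which the arm holds its last target. There are 200 camera calls.

TASK

Hang the three spacer plates from the rack on the hook of the stand, one after another: the large blue one first, then the medium yellow, then the small red in front. Lift each over the upturned end of the hook, let it rest on the arm, slide it back and press it home with a firm but gentle push of about 8 N - the large plate against the stop flange set on the arm, each of the others nested flush in the plate behind - then let go of it; leave all three hanging straight and still, and do not shift the stop flange (it is only lightly clamped and slips if pushed too hard), the reel, the tip cleaner or the glue tube.

Things in the scene. Friction and masses are not known exactly. Their poses are not given: they have to be found in the camera images.
- plate_large: Large blue plate, 98 mm wide (y), 22 mm thick (x -11 to +11), z +30 down to -60 mm; about 180 g, varies. Upright; front faces its -x. Origin: centre of its eye, a through slot along x, 20 mm wide, 30 mm tall. On the back, round the eye, a rounded bead 36 x 46 mm stands out 6 mm (to x +17); in the front a recess 40 x 50 mm, 10 mm deep, takes the next plate's bead.
- plate_medium: Medium yellow plate, 78 mm wide (y), 22 mm thick (x -11 to +11), z +30 down to -50 mm; about 150 g, varies. Upright; front faces its -x. Origin: centre of its eye, a through slot along x, 20 mm wide, 30 mm tall. Bead and recess as on the large plate. Nested home, its origin is 22 mm in front (-x) of the large plate's.
- plate_small: Small red plate, 58 mm wide (y), 22 mm thick (x -11 to +11), z +30 down to -40 mm; about 120 g, varies. Upright; front faces its -x. Origin: centre of its eye, a through slot along x, 20 mm wide, 30 mm tall. Bead and recess as on the large plate. Nested home, its origin is 22 mm in front (-x) of the medium plate's.
- plate_large_tab (a point): Middle of the grip tab on top of the plate, 53 mm above the plate's origin. The tab is 14 mm thick (x), 24 mm wide (y: grip it across this, from above), and runs from 30 to 72 mm above the origin. Axes as the plate.
- plate_medium_tab (a point): Middle of the grip tab on top of the plate, 53 mm above the plate's origin. The tab is 14 mm thick (x), 24 mm wide (y: grip it across this, from above), and runs from 30 to 72 mm above the origin. Axes as the plate.
- plate_small_tab (a point): Middle of the grip tab on top of the plate, 53 mm above the plate's origin. The tab is 14 mm thick (x), 24 mm wide (y: grip it across this, from above), and runs from 30 to 72 mm above the origin. Axes as the plate.
- hook: Grey stand fixed to the worktop (base 130 x 90 x 12 mm, post 142 mm high) with a round steel hook arm 10 mm thick along its own -x, axis 130 mm up. Origin on the worktop under the post. Plates hang with their x parallel to the stand's; one resting on the arm has its origin 10 mm below the arm's axis.
- hook_root (a point): On the arm's axis where it leaves the bracket; axes as the stand. A rigid aluminium stop flange, 58 mm across, is clamped on the arm: its front face is somewhere 8 to 53 mm in front (-x) of this point. Where exactly changes and is not measured: find it by feel. Lightly clamped: pushed with over about 12 N it slips back.
- hook_tip (a point): On the arm's axis at its outer end, 159 mm in front of hook_root, where the arm turns up. The upturned end is 10 mm thick, its top 15 mm above the axis, its underside 5 mm below it. Axes as the stand.
- rack: Grey plastic rack fixed on the worktop, 70 x 330 mm, 18 mm high, origin at the centre of its underside. Three bays in a row along its y (at -107, 0 and +107 mm), each a slot 25 mm wide in x with its floor at z = 6 mm and walls up to 18 mm; any plate may stand in any bay.
- solder_reel_small: Bystander: white solder reel, 54 mm across, 36 mm high, origin at the centre of its underside.
- tip_cleaner: Bystander: black tin with brass wool, 68 mm across, 42 mm high, origin at the centre of its underside.
- glue_tube: Bystander: yellow glue tube lying flat, 24 x 93 x 17 mm, its length along its y, origin at the centre of its underside.
There are look-alikes about, which are no part of the job. There is more than one size of the plate_large; the one meant has the size given above.

How it is judged (in metres and radians):
On the way, in this order (a step that is already met when the one before it is completed fails the run):
1. the large plate hangs on the arm and is pressed against the stop flange with at least 4 N (x of stop_c0 in the frame of plate_large between 0.017 and 0.0225 m and z of plate_large in the frame of hook between 0.115 and 0.126 m and y of plate_large in the frame of hook between -0.007 and 0.007 m and angle between the x axis of plate_large and the x axis of hook, either way round below 0.12 rad and contact force between plate_large and stop_c0 above 4 N), for 0.1 s.
2. the medium plate is nested in the large one and pressed home with at least 4 N (x of plate_medium in the frame of plate_large between -0.0245 and -0.019 m and y of plate_medium in the frame of plate_large between -0.004 and 0.004 m and z of plate_medium in the frame of plate_large between -0.004 and 0.004 m and angle between the x axis of plate_medium and the x axis of plate_large, either way round below 0.12 rad and contact force between plate_medium and plate_large above 4 N), for 0.1 s.
3. the small plate is nested in the medium one and pressed home with at least 4 N (x of plate_small in the frame of plate_medium between -0.0245 and -0.019 m and y of plate_small in the frame of plate_medium between -0.004 and 0.004 m and z of plate_small in the frame of plate_medium between -0.004 and 0.004 m and angle between the x axis of plate_small and the x axis of plate_medium, either way round below 0.12 rad and contact force between plate_small and plate_medium above 4 N), for 0.1 s.
At the end, for the whole second after the job is handed in: All three hang released and still, straight within 0.12 rad: the large plate at its resting height (4 to 15 mm below the axis), within 7 mm sideways, its bead within 2.5 mm of the stop flange; medium in large and small in medium with no gap over 2.5 mm, within 4 mm sideways and in height (x of stop_c0 in the frame of plate_large between 0.017 and 0.0225 m and z of plate_large in the frame of hook between 0.115 and 0.126 m and y of plate_large in the frame of hook between -0.007 and 0.007 m and angle between the x axis of plate_large and the x axis of hook, either way round below 0.12 rad and x of plate_medium in the frame of plate_large between -0.0245 and -0.019 m and y of plate_medium in the frame of plate_large between -0.004 and 0.004 m and z of plate_medium in the frame of plate_large between -0.004 and 0.004 m and angle between the x axis of plate_medium and the x axis of plate_large, either way round below 0.12 rad and x of plate_small in the frame of plate_medium between -0.0245 and -0.019 m and y of plate_small in the frame of plate_medium between -0.004 and 0.004 m and z of plate_small in the frame of plate_medium between -0.004 and 0.004 m and angle between the x axis of plate_small and the x axis of plate_medium, either way round below 0.12 rad and linear speed of each of plate_large, plate_medium, plate_small below 0.02 m/s and angular speed of each of plate_large, plate_medium, plate_small below 0.2 rad/s); the robot touches nothing.
It fails at once if the large plate is pressed against the hook stand or another plate with more than 25 N (contact force between plate_large and hook above 25 N).
It fails at once if the medium plate is pressed against the hook stand or another plate with more than 25 N (contact force between plate_medium and hook above 25 N or contact force between plate_medium and plate_large above 25 N).
It fails at once if the small plate is pressed against the hook stand or another plate with more than 25 N (contact force between plate_small and hook above 25 N or contact force between plate_small and plate_medium above 25 N).
It fails at once if the stop flange is pushed more than 1.5 mm from its setting (distance of stop_c0 from where it was at the start of the episode above 0.0015 m).
It fails at once if a bystander (reel, tip cleaner, glue tube) is moved more than 15 mm (distance of any of solder_reel_small, tip_cleaner, glue_tube from where it was at the start of the episode above 0.015 m).
It also fails if it takes over 72 s, if anything falls off the work surface, if the arm or the gripper's body presses on something with over 40 N, if the wrist force passes 120 N, or if a joint passes its speed limit or range.

## Working session

There is one attempt and no reset: what is moved stays moved. The work goes in short steps, Python scripts to look and compute and a tool call to move; the robot and the scene stay as the last step left them, time stands still between calls to the robot, and variables do not carry over. Pictures are saved under pics/ and viewed, on a budget of 10 in all, crops included, one or two more only if the job needs it, and the job is handed in when it is done.

Besides the shell and the picture viewer there is one more tool, called as name([rows], argument=value, ...), one row to a line, values as JSON. apply_moves: Moves the arm, as the interface text tells. Its arguments: {"type":"object","properties":{"motion":{"type":"array","items":{"type":"object","properties":{"dx":{"type":"number"},"dy":{"type":"number"},"dz":{"type":"number"},"spin":{"type":"number"}}}},"gripper":{"type":"number"},"squeeze":{"type":"number"}},"required":["motion"]}

```bash
mkdir -p pics
cat > h.py <<'E'
import numpy as np, cv2
from bench import arm
def snap(n,save=None):
    s=arm.snapshot(n)
    np.savez('%s.npz'%(save or n),**s)
    if save: cv2.imwrite('pics/%s.png'%save,s['color'][:,:,::-1])
    return s
def cloud(s):
    z=s['range_z'].astype(float);h,w=z.shape
    u,v=np.meshgrid(np.arange(w),np.arange(h));K=s['K']
    X=(u-K[0,2])/K[0,0]*z;Y=(v-K[1,2])/K[1,1]*z
    P=np.stack([X,-Y,-z,np.ones_like(z)],-1)
    W=P@np.linalg.inv(s['camera_from_world']).T
    W=W[...,:3];W[z==0]=np.nan
    return W
E
python3 - <<'E'
from h import *
a=snap('scene','scene0');b=snap('top','top0')
cv2.imwrite('pics/both.png',cv2.resize(np.vstack([a['color'],b['color']])[:,:,::-1],(450,600)) if 0 else np.hstack([a['color'],b['color']])[:,:,::-1][:, :, :])
for s in(a,b): print(s['K'],np.linalg.inv(s['camera_from_world']).round(2))
st=arm.state();print(st)
E
```

```text
[[358.8387231    0.         253.71898794]
 [  0.         358.8387231  192.66790439]
 [  0.           0.           1.        ]] [[ 8.0000e-01  3.1000e-01 -5.2000e-01  1.2200e+01]
 [-6.0000e-01  4.0000e-01 -6.9000e-01 -6.2426e+02]
 [-0.0000e+00  8.6000e-01  5.0000e-01  6.2417e+02]
 [ 0.0000e+00  0.0000e+00  0.0000e+00  1.0000e+00]]
[[455.78633661   0.         249.52279369]
 [  0.         455.78633661 187.86373759]
 [  0.           0.           1.        ]] [[ 1.00000e-02  1.00000e+00 -8.00000e-02  4.50120e+02]
 [-1.00000e+00  1.00000e-02  1.00000e-02  6.46200e+01]
 [ 1.00000e-02  8.00000e-02  1.00000e+00  1.30259e+03]
 [ 0.00000e+00  0.00000e+00  0.00000e+00  1.00000e+00]]
{'clock': 0.1, 'qpos': array([ 1.21692093e+00,  3.59468165e-01,  1.51138294e+00, -1.96616575e-05,
        1.27250263e+00, -1.15127231e-01]), 'joint_velocities': array([ 0.0012429 , -0.00089003, -0.00305556,  0.00109744, -0.00186116,
        0.00010025]), 'joint_efforts': array([ 9.32909861e-04, -5.28639793e+01, -2.79352427e+01, -1.93512919e-04,
        4.96791603e-03, -1.37530154e-05]), 'position': array([141.70202332, 582.37847608, 241.49433025]), 'orientation': array([[-5.92646767e-04,  2.36480339e-01,  9.71636093e-01],
       [-1.65846668e-03,  9.71634695e-01, -2.36481011e-01],
       [-9.99998449e-01, -1.75157579e-03, -1.83641397e-04]]), 'ft_force': array([-0.94419735,  0.25775762,  0.15032283]), 'wrist_torque': array([ 0.03211707, -0.01518772, -0.00613455]), 'width': 85.32071597281073}
```

View pics/scene0.png

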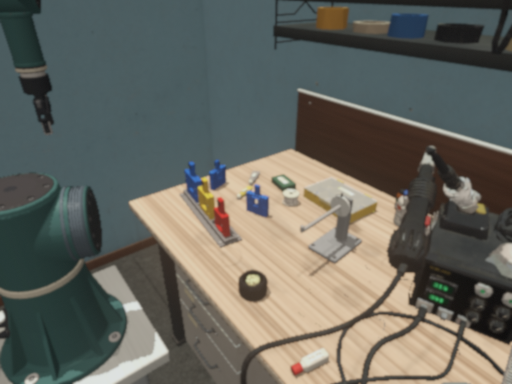

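View pics/top0.png

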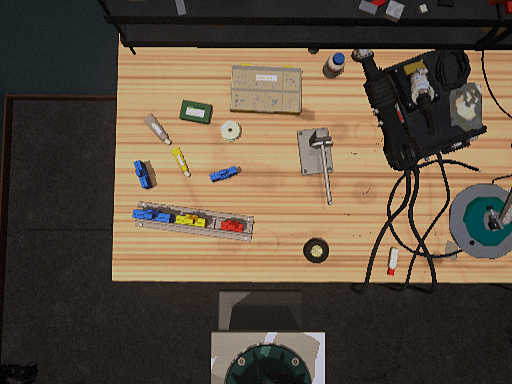

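Scene shows the rack with blue (193,180), yellow (206,195) and red (222,218) plates, loose blue look-alikes, and the hook at (340,215). In the top view: rack plates at (150,215), (193,221), (233,226), and the hook arm from (318,145) to (330,203).

```bash
cat > m.py <<'E'
from h import *
s=dict(np.load('top0.npz'));W=cloud(s);c=s['color'].astype(int)
hsv=cv2.cvtColor(s['color'],cv2.COLOR_RGB2HSV)
def rep(n,m,box,zlo=5):
    u0,v0,u1,v1=box;k=np.zeros(m.shape,bool);k[v0:v1,u0:u1]=1
    k&=m&(W[...,2]>zlo);p=W[k]
    r=cv2.minAreaRect(p[:,:2].astype(np.float32))
    print(n,len(p),'rect',np.round(r[0],1),np.round(r[1],1),round(r[2],1),'z',np.percentile(p[:,2],[2,20,50,80,98]).round(0))
    t=p[p[:,2]>np.percentile(p[:,2],98)-30]; 
    r=cv2.minAreaRect(t[:,:2].astype(np.float32));print('   tabtop',t.mean(0).round(1),len(t),np.round(r[0],1),np.round(r[1],1))
H,S,V=[hsv[...,i] for i in range(3)]
blue=(H>100)&(H<130)&(S>120);yel=(H>18)&(H<35)&(S>150);red=((H<8)|(H>170))&(S>150)
rep('blue rack',blue,(128,200,178,235));rep('yel',yel,(170,205,215,235));rep('red',red,(215,210,250,240))
rep('blueA',blue,(130,155,155,195));rep('blueB',blue,(205,160,245,190))
g=(W[...,2]>8)&(W[...,2]<22)&(S<90);rep('rack',g,(125,195,262,245),8)
g=(W[...,2]>8)&(W[...,2]<18);rep('base',g,(290,120,340,185),8)
k=np.zeros(g.shape,bool);k[130:215,300:345]=1;k&=(W[...,2]>110)&(W[...,2]<170);p=W[k]
arm_=p[(p[:,2]<150)];print('arm x range',arm_[:,0].min(),arm_[:,0].max())
for x0 in range(430,640,15):
    q=p[(p[:,0]>=x0)&(p[:,0]<x0+15)]
    if len(q):print(x0,len(q),q[:,1].min().round(1),q[:,1].mean().round(1),q[:,1].max().round(1),'z',q[:,2].min().round(1),np.median(q[:,2]).round(1),q[:,2].max().round(1))
for n,box in dict(reel=(215,115,245,145),glue=(170,145,192,180),cleaner=(300,235,332,266)).items(): rep(n,W[...,2]>6,box,8)
E
python3 m.py
```

```text
blue rack 314 rect [470.5 314. ] [96.8 29.5] 83.2 z [ 19.  95.  97. 101. 141.]
   tabtop [469.2 313.8 137.2] 56 [469.1 314.7] [22.7 14.3]
yel 252 rect [457.8 215.5] [85.6 29.6] 82.2 z [ 17.  84.  87.  93. 131.]
   tabtop [455.3 212.4 128.7] 48 [455.6 212.4] [12.8 21.1]
red 213 rect [442.9 102.6] [58.4 29.5] 82.8 z [ 17.  73.  78. 115. 122.]
   tabtop [441.  102.  117.4] 51 [440.7 102.2] [13.2 21. ]
blueA 190 rect [582.7 351.1] [74.  28.1] 30.0 z [ 15.  66.  69.  72. 103.]
   tabtop [582.7 350.5  94.6] 35 [584.5 351.2] [63.  12.1]
blueB 185 rect [584.  126.3] [19.3 72.4] 20.1 z [ 14.  64.  68.  72. 103.]
   tabtop [585.2 127.4  97.3] 28 [588.9 121.2] [12.3 36. ]
rack 987 rect [453.1 210.6] [334.1 104.5] 89.2 z [ 8.  9. 15. 19. 21.]
   tabtop [452.6 197.2  14.3] 987 [453.1 210.6] [334.1 104.5]
base 935 rect [ 656.9 -137.9] [130.2 182.2] 80.2 z [ 8. 11. 13. 15. 17.]
   tabtop [ 649.1 -125.    12.8] 935 [ 656.9 -137.9] [130.2 182.2]
arm x range 499.9819761624103 691.6224323260598
490 10 -153.4 -149.5 -145.1 z 130.1 141.8 145.9
505 20 -152.3 -148.2 -144.3 z 130.6 135.9 146.4
520 23 -152.6 -147.1 -141.7 z 126.9 135.1 138.1
535 23 -150.4 -145.5 -141.2 z 129.6 134.8 141.5
550 24 -147.7 -143.2 -139.0 z 128.2 135.4 139.3
565 22 -147.8 -141.3 -137.1 z 128.1 134.6 140.2
580 22 -145.5 -139.9 -134.5 z 130.5 135.3 139.2
595 24 -142.7 -138.6 -134.1 z 127.2 133.1 138.6
610 24 -140.1 -135.9 -132.1 z 128.2 134.6 139.8
625 23 -140.9 -134.2 -129.4 z 128.9 135.1 140.0
reel 289 rect [713.8 110.1] [52.8 50.6] 0.5 z [13. 34. 37. 39. 42.]
   tabtop [712.6 110.9  36.5] 283 [713.8 110.1] [52.8 50.6]
glue 188 rect [627.3 240.7] [88.5 39.8] 30.8 z [ 8. 10. 13. 16. 19.]
   tabtop [622.5 248.4  13.1] 188 [627.3 240.7] [88.5 39.8]
cleaner 356 rect [ 370.2 -129. ] [85.4 78.3] 8.4 z [ 9. 35. 39. 42. 46.]
   tabtop [ 377.5 -128.4   39.1] 330 [ 377.  -130.7] [66.2 65.8]
```

```bash
cat > m2.py <<'E'
from h import *
s=dict(np.load('top0.npz'));W=cloud(s)
k=np.zeros(W.shape[:2],bool);k[125:215,295:345]=1
p=W[k&(W[...,2]>115)&(W[...,2]<143)];p=p[(p[:,0]>515)&(p[:,0]<635)]
vx,vy,x0,y0=cv2.fitLine(p[:,:2].astype(np.float32),cv2.DIST_HUBER,0,.01,.01).ravel()
print('arm dir',vx,vy,np.degrees(np.arctan2(vy,vx)),x0,y0)
d=np.array([vx,vy])*np.sign(vx);o=np.array([x0,y0])
t=W[k&(W[...,2]>60)];q=t[:,:2]-o;a=q@d;l=q@np.array([-d[1],d[0]])
print('a=0 at',o)
for b in np.arange(-90,150,6):
    m=(a>=b)&(a<b+6)
    if m.sum():print(b,m.sum(),'lat',l[m].min().round(1),l[m].max().round(1),'z',t[m,2].min().round(0),np.median(t[m,2]).round(0),t[m,2].max().round(0))
for i,n in enumerate(['scene0']):
    c=dict(np.load(n+'.npz'))['color'][:,:,::-1]
    A=cv2.resize(c[150:250,175:275],(400,400),interpolation=cv2.INTER_CUBIC);B=cv2.resize(c[170:270,290:390],(400,400),interpolation=cv2.INTER_CUBIC)
    cv2.imwrite('pics/crop.png',np.hstack([A,B]))
# rack line
g=W[...,2];
E
python3 m2.py
```

```text
arm dir 0.99289256 0.11901405 6.8352036 575.05035 -141.01947
a=0 at [ 575.05035 -141.01947]
-78 6 lat -3.7 4.1 z 130.0 141.0 144.0
-72 8 lat -3.1 4.3 z 136.0 144.0 146.0
-66 10 lat -3.3 3.9 z 131.0 136.0 142.0
-60 10 lat -4.4 3.6 z 133.0 135.0 139.0
-54 8 lat -5.6 2.9 z 132.0 135.0 136.0
-48 8 lat -3.1 4.5 z 133.0 135.0 138.0
-42 11 lat -4.3 3.8 z 127.0 135.0 139.0
-36 8 lat -5.6 2.9 z 130.0 134.0 137.0
-30 8 lat -5.9 2.9 z 131.0 137.0 142.0
-24 11 lat -3.7 3.8 z 128.0 136.0 138.0
-18 8 lat -5.1 3.6 z 132.0 134.0 137.0
-12 8 lat -5.9 3.3 z 131.0 136.0 139.0
-6 10 lat -3.9 4.2 z 128.0 134.0 140.0
0 10 lat -4.3 3.9 z 130.0 134.0 137.0
6 8 lat -5.4 2.5 z 131.0 135.0 137.0
12 10 lat -4.8 4.7 z 131.0 136.0 139.0
18 9 lat -4.2 4.0 z 130.0 133.0 136.0
24 9 lat -4.7 3.8 z 127.0 137.0 139.0
30 9 lat -5.6 2.4 z 131.0 134.0 138.0
36 10 lat -3.7 3.8 z 130.0 135.0 138.0
42 9 lat -4.6 3.3 z 128.0 134.0 140.0
48 9 lat -4.6 2.9 z 132.0 136.0 140.0
54 9 lat -6.4 4.5 z 129.0 135.0 139.0
60 10 lat -3.4 4.4 z 131.0 135.0 139.0
66 7 lat -5.0 3.8 z 132.0 136.0 139.0
72 8 lat -5.8 3.3 z 132.0 136.0 138.0
78 92 lat -28.8 28.3 z 112.0 147.0 172.0
84 33 lat -19.9 27.6 z 135.0 150.0 173.0
90 44 lat -22.6 21.3 z 113.0 152.0 156.0
96 27 lat -20.8 20.5 z 131.0 146.0 157.0
102 34 lat -13.5 14.6 z 62.0 141.0 147.0
108 37 lat -13.9 14.5 z 66.0 141.0 147.0
114 36 lat -14.6 14.3 z 67.0 141.0 145.0
120 1 lat 8.2 8.2 z 140.0 140.0 140.0
```

View pics/crop.png

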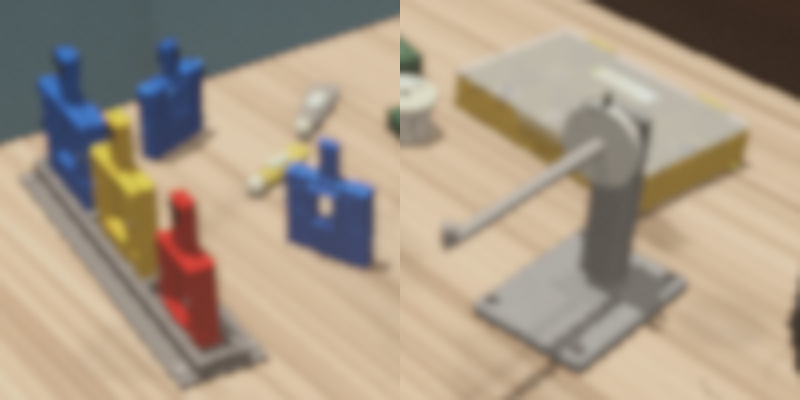

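The crops show all three rack plates presenting their recessed front towards the robot, and the flange close to the post (~78 mm past the arm's mid-point). Moving above the large plate.

apply_moves([
  {"dx":3.64,"dy":-2.99,"dz":-0.45,"spin":0.7},
  {"dx":3.64,"dy":-2.99,"dz":-0.45,"spin":0.7},
  {"dx":3.64,"dy":-2.99,"dz":-0.45,"spin":0.7},
  {"dx":3.64,"dy":-2.99,"dz":-0.45,"spin":0.7},
  {"dx":3.64,"dy":-2.99,"dz":-0.45,"spin":0.7},
  {"dx":3.64,"dy":-2.99,"dz":-0.45,"spin":0.7},
  {"dx":3.64,"dy":-2.99,"dz":-0.45,"spin":0.7},
  {"dx":3.64,"dy":-2.99,"dz":-0.45,"spin":0.7},
  {"dx":3.64,"dy":-2.99,"dz":-0.45,"spin":0.7},
  {},
  {},
], gripper=0.5, squeeze=60)

```text
validation failed for argument at $.mo...
```

Run:
```python
from h import *
s=snap('wrist','w1');W=cloud(s);print(arm.state()['position'].round(1),arm.state()['width'],arm.state()['ft_force'].round(2))
hsv=cv2.cvtColor(s['color'],cv2.COLOR_RGB2HSV);H,S=hsv[...,0],hsv[...,1]
m=(H>100)&(H<130)&(S>120)&(W[...,0]<530)
for lo,hi in((128,145),(88,104)):
    p=W[m&(W[...,2]>lo)&(W[...,2]<hi)];p=p[np.abs(p[:,1]-314)<65]
    if len(p):r=cv2.minAreaRect(p[:,:2].astype(np.float32));print(lo,len(p),r,p[:,2].mean())
```

```text
[141.7 582.5 241.6] 85.25801741901367 [-0.18  0.81 -0.38]
```

View pics/w1.png

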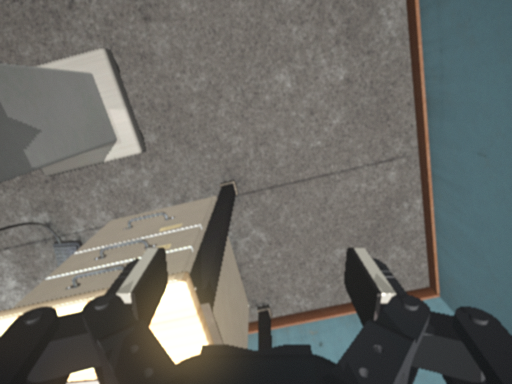

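The move was refused (empty rows apparently aren't allowed), and the picture only shows the floor beside the table. Retrying with every key filled.

apply_moves([
  {"dx":3.64,"dy":-2.99,"dz":-0.45,"spin":0.7},
  {"dx":3.64,"dy":-2.99,"dz":-0.45,"spin":0.7},
  {"dx":3.64,"dy":-2.99,"dz":-0.45,"spin":0.7},
  {"dx":3.64,"dy":-2.99,"dz":-0.45,"spin":0.7},
  {"dx":3.64,"dy":-2.99,"dz":-0.45,"spin":0.7},
  {"dx":3.64,"dy":-2.99,"dz":-0.45,"spin":0.7},
  {"dx":3.64,"dy":-2.99,"dz":-0.45,"spin":0.7},
  {"dx":3.64,"dy":-2.99,"dz":-0.45,"spin":0.7},
  {"dx":3.64,"dy":-2.99,"dz":-0.45,"spin":0.7},
  {"dx":0,"dy":0,"dz":0,"spin":0},
  {"dx":0,"dy":0,"dz":0,"spin":0},
], gripper=0.5, squeeze=60)

```text
clock: 1.52
position: [469.0, 313.7, 201.5]
orientation: [[-0.001, 0.129, 0.992], [-0.0, 0.992, -0.129], [-1.0, -0.0, -0.001]]
ft_force: [0.2, 0.5, -0.4]
width: 42.8
```

```bash
cat > w.py <<'E'
from h import *
import sys
def meas(name,color,zo,c0):
    s=snap('wrist',name);W=cloud(s)
    hsv=cv2.cvtColor(s['color'],cv2.COLOR_RGB2HSV);H,S=hsv[...,0],hsv[...,1]
    m={'b':(H>100)&(H<130)&(S>120),'y':(H>18)&(H<35)&(S>150),'r':((H<8)|(H>170))&(S>150)}[color]
    for lo,hi in((zo+66,zo+78),(zo+22,zo+36)):
        p=W[m&(W[...,2]>lo)&(W[...,2]<hi)];p=p[np.hypot(p[:,0]-c0[0],p[:,1]-c0[1])<65]
        if len(p):
            r=cv2.minAreaRect(p[:,:2].astype(np.float32));print(len(p),np.round(r[0],1),np.round(r[1],1),round(r[2],1),'z',p[:,2].mean().round(1))
E
python3 -c "
from w import *
meas('w2','b',66,(469,314))"
```

```text
610 [468.2 313.3] [23.6 13. ] 81.1 z 136.6
2603 [470.9 312.2] [97.3 26.2] 82.4 z 94.9
```

View pics/w2.png

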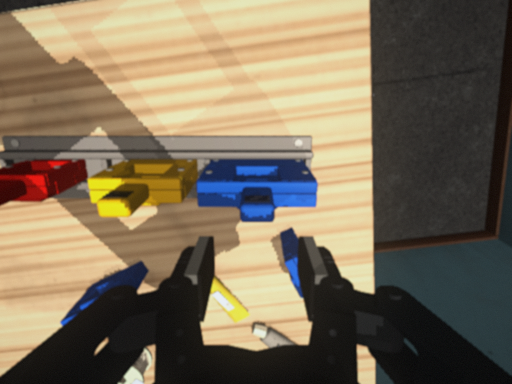

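Wrist view: the blue plate at (257,185) with its recess facing the robot, tab at (257,207), between the fingers laterally. Descend and grip.

apply_moves([
  {"dx":-0.05,"dy":0,"dz":-3,"spin":0},
  {"dx":0,"dy":0,"dz":-3,"spin":0},
  {"dx":0,"dy":0,"dz":-2,"spin":0},
  {"dx":0,"dy":0,"dz":-0.9,"spin":0},
  {"dx":0,"dy":0,"dz":0,"spin":0},
])

```text
clock: 2.2
position: [468.2, 314.3, 112.6]
orientation: [[-0.001, 0.127, 0.992], [-0.0, 0.992, -0.127], [-1.0, -0.001, -0.001]]
ft_force: [0.2, -0.5, 1.1]
width: 42.7
```

apply_moves([
  {"dx":0,"dy":0,"dz":0,"spin":0},
  {"dx":0,"dy":0,"dz":0,"spin":0},
  {"dx":0,"dy":0,"dz":0,"spin":0},
  {"dx":0,"dy":0,"dz":0,"spin":0},
], gripper=0)

```text
clock: 2.7
position: [469.9, 314.5, 113.9]
orientation: [[0.002, 0.129, 0.992], [0.001, 0.992, -0.129], [-1.0, 0.002, 0.002]]
ft_force: [-0.4, 2.7, 6.9]
width: 22.9
```

apply_moves([
  {"dx":0,"dy":0,"dz":1,"spin":0},
  {"dx":0,"dy":0,"dz":3.5,"spin":0},
  {"dx":0,"dy":0,"dz":5.5,"spin":0},
  {"dx":0,"dy":0,"dz":5.2,"spin":0},
  {"dx":0,"dy":0,"dz":0,"spin":0},
])

```text
clock: 3.32
position: [471.4, 314.7, 269.7]
orientation: [[0.008, 0.129, 0.992], [0.003, 0.992, -0.129], [-1.0, 0.004, 0.007]]
ft_force: [1.0, 0.1, -2.0]
width: 22.9
```

apply_moves([
  {"dx":0,"dy":-2.5,"dz":0,"spin":1},
  {"dx":0,"dy":-5,"dz":0,"spin":1.5},
  {"dx":0,"dy":-5.5,"dz":0,"spin":1.5},
  {"dx":0,"dy":-5.5,"dz":0,"spin":1.5},
  {"dx":0,"dy":-5.5,"dz":0,"spin":1.5},
  {"dx":0,"dy":-5.5,"dz":0,"spin":1.5},
  {"dx":0,"dy":-5.5,"dz":0,"spin":1.5},
  {"dx":-0.15,"dy":-5.5,"dz":0,"spin":1.5},
  {"dx":0,"dy":-4.5,"dz":0,"spin":1.5},
  {"dx":0,"dy":-2.0,"dz":0,"spin":1.25},
  {"dx":0,"dy":0,"dz":0,"spin":0},
  {"dx":0,"dy":0,"dz":0,"spin":0},
])

```text
clock: 4.82
position: [466.5, -155.2, 263.9]
orientation: [[-0.002, -0.119, 0.993], [0.001, 0.993, 0.119], [-1.0, 0.002, -0.002]]
ft_force: [0.2, 1.5, -2.8]
width: 23.1
```

apply_moves([
  {"dx":0,"dy":0,"dz":-2.5,"spin":0},
  {"dx":0,"dy":0,"dz":-3.5,"spin":0},
  {"dx":0,"dy":0,"dz":-2.1,"spin":0},
  {"dx":0,"dy":0,"dz":0,"spin":0},
  {"dx":0,"dy":0,"dz":0,"spin":0},
])

```text
clock: 5.45
position: [468.0, -155.7, 184.5]
orientation: [[0.001, -0.121, 0.993], [-0.0, 0.993, 0.121], [-1.0, -0.0, 0.001]]
ft_force: [0.6, -0.2, -2.3]
width: 23.1
```

```bash
cat > sc.py <<'E'
from h import *
s=snap('scene','scene1')
c=s['color'][:,:,::-1]
cv2.imwrite('pics/c1.png',cv2.resize(c[130:280,260:400],(700,750)[:2] if 0 else (560,600),interpolation=cv2.INTER_CUBIC))
o=np.array([575.05,-141.02]);d=np.array([.9929,.1190]);n=np.array([-d[1],d[0]])
# blue plate in scene cloud, in hook axes
W=cloud(s);hsv=cv2.cvtColor(s['color'],cv2.COLOR_RGB2HSV);H,S=hsv[...,0],hsv[...,1]
m=(H>100)&(H<130)&(S>120)
p=W[m];p=p[(p[:,0]>430)&(p[:,0]<650)&(np.abs(p[:,1]+140)<80)]
a=(p[:,:2]-o)@d;l=(p[:,:2]-o)@n
print(len(p),'a',np.percentile(a,[2,50,98]).round(1),'l',np.percentile(l,[1,99]).round(1),'z',np.percentile(p[:,2],[1,99]).round(1))
b=p[(p[:,2]<130)];lb=(b[:,:2]-o)@n;print('body l',np.percentile(lb,[1,99]).round(1))
q=W[(S<90)&(W[...,2]>115)&(W[...,2]<150)];a=(q[:,:2]-o)@d;l=(q[:,:2]-o)@n
k=(abs(l)<12)&(a>-60)&(a<60);print('arm(scene) l',l[k].mean().round(1),np.percentile(l[k],[2,98]).round(1),'z',np.percentile(q[k,2],[2,98]).round(1))
E
python3 sc.py
```

```text
174 a [-118.1 -112.7 -101.8] l [-51.5  38. ] z [108.4 208.8]
body l [-26.4  24.1]
arm(scene) l -4.8 [-8.2  0.7] z [127.3 135.4]
```

View pics/c1.png

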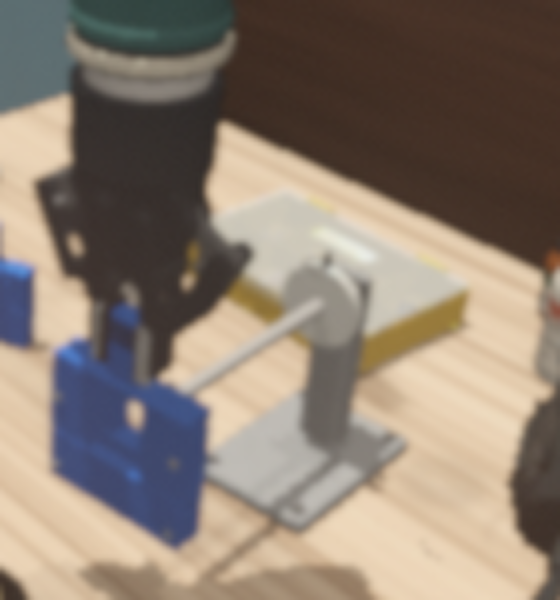

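Plate hangs straight in the gripper in front of the hook, eye at (135,412) and arm behind it. Advance over the tip.

apply_moves([
  {"dx":0,"dy":0.09,"dz":-0.1,"spin":0},
  {"dx":0.6,"dy":0.07,"dz":0,"spin":0},
  {"dx":0.6,"dy":0.07,"dz":0,"spin":0},
  {"dx":0.4,"dy":0.05,"dz":0,"spin":0},
  {"dx":0.3,"dy":0.035,"dz":0,"spin":0},
  {"dx":0.3,"dy":0.035,"dz":0,"spin":0},
  {"dx":0,"dy":0,"dz":0,"spin":0},
])

```text
clock: 6.38
position: [489.7, -152.6, 182.7]
orientation: [[-0.0, -0.12, 0.993], [-0.0, 0.993, 0.12], [-1.0, -0.0, -0.0]]
ft_force: [-0.3, -0.2, -1.9]
width: 23.1
```

apply_moves([
  {"dx":0.7,"dy":0.084,"dz":0,"spin":0},
  {"dx":0.7,"dy":0.084,"dz":0,"spin":0},
  {"dx":0.7,"dy":0.084,"dz":0,"spin":0},
  {"dx":0.8,"dy":0.096,"dz":0,"spin":0},
  {"dx":0.8,"dy":0.096,"dz":0,"spin":0},
  {"dx":0.8,"dy":0.096,"dz":0,"spin":0},
  {"dx":0,"dy":0,"dz":0,"spin":0},
])

```text
clock: 7.25
position: [535.3, -147.2, 182.7]
orientation: [[0.0, -0.12, 0.993], [-0.0, 0.993, 0.12], [-1.0, -0.0, 0.0]]
ft_force: [-0.2, 0.5, -1.7]
width: 23.2
```

apply_moves([
  {"dx":0,"dy":0,"dz":-0.6,"spin":0},
  {"dx":0,"dy":0,"dz":-0.4,"spin":0},
  {"dx":0,"dy":0,"dz":-0.15,"spin":0},
  {"dx":0,"dy":0,"dz":0,"spin":0},
])

```text
clock: 7.75
position: [534.3, -147.3, 171.1]
orientation: [[-0.0, -0.119, 0.993], [0.0, 0.993, 0.119], [-1.0, 0.0, -0.0]]
ft_force: [-0.5, 0.7, -1.5]
width: 23.1
```

apply_moves([
  {"dx":0,"dy":0,"dz":-0.07,"spin":0},
  {"dx":0,"dy":0,"dz":0,"spin":0},
])

```text
clock: 8.0
position: [534.5, -147.3, 170.7]
orientation: [[0.0, -0.12, 0.993], [-0.0, 0.993, 0.12], [-1.0, -0.0, 0.0]]
ft_force: [0.4, 0.2, -1.7]
width: 22.9
```

apply_moves([
  {"dx":0,"dy":0,"dz":-0.07,"spin":0},
  {"dx":0,"dy":0,"dz":0,"spin":0},
])

```text
clock: 8.25
position: [534.5, -147.2, 169.8]
orientation: [[-0.0, -0.12, 0.993], [-0.0, 0.993, 0.12], [-1.0, -0.0, -0.0]]
ft_force: [0.4, 0.3, -2.5]
width: 22.9
```

apply_moves([
  {"dx":0,"dy":0,"dz":-0.07,"spin":0},
  {"dx":0,"dy":0,"dz":0,"spin":0},
])

```text
clock: 8.5
position: [534.5, -147.2, 169.1]
orientation: [[-0.0, -0.12, 0.993], [-0.0, 0.993, 0.12], [-1.0, -0.0, -0.0]]
ft_force: [0.3, 0.7, -1.8]
width: 23.4
```

apply_moves([
  {"dx":0,"dy":0,"dz":-0.07,"spin":0},
  {"dx":0,"dy":0,"dz":0,"spin":0},
])

```text
clock: 8.75
position: [534.5, -147.2, 168.4]
orientation: [[-0.0, -0.12, 0.993], [-0.0, 0.993, 0.12], [-1.0, -0.0, -0.0]]
ft_force: [-0.2, 0.6, -1.9]
width: 23.2
```

apply_moves([
  {"dx":0,"dy":0,"dz":-0.07,"spin":0},
  {"dx":0,"dy":0,"dz":0,"spin":0},
])

```text
clock: 9.0
position: [534.6, -147.3, 167.8]
orientation: [[0.0, -0.12, 0.993], [-0.0, 0.993, 0.12], [-1.0, -0.0, 0.0]]
ft_force: [0.4, 0.4, -1.2]
width: 23.4
```

apply_moves([
  {"dx":0,"dy":0,"dz":-0.05,"spin":0},
  {"dx":0,"dy":0,"dz":0,"spin":0},
])

```text
clock: 9.25
position: [534.6, -147.3, 167.7]
orientation: [[0.0, -0.12, 0.993], [-0.0, 0.993, 0.12], [-1.0, -0.0, 0.0]]
ft_force: [-1.2, 1.0, 4.0]
width: 22.7
```

apply_moves([
  {"dx":0,"dy":0,"dz":-0.05,"spin":0},
  {"dx":0,"dy":0,"dz":0,"spin":0},
])

```text
clock: 9.5
position: [534.6, -147.3, 167.6]
orientation: [[0.001, -0.12, 0.993], [-0.0, 0.993, 0.12], [-1.0, -0.0, 0.0]]
ft_force: [-3.2, 2.2, 7.6]
width: 23.0
```

apply_moves([
  {"dx":0,"dy":0,"dz":0.14,"spin":0},
  {"dx":1,"dy":0.12,"dz":0,"spin":0},
  {"dx":1,"dy":0.12,"dz":0,"spin":0},
  {"dx":1,"dy":0.12,"dz":0,"spin":0},
  {"dx":1,"dy":0.12,"dz":0,"spin":0},
  {"dx":1,"dy":0.12,"dz":0,"spin":0},
  {"dx":1,"dy":0.12,"dz":0,"spin":0},
  {"dx":1,"dy":0.12,"dz":0,"spin":0},
  {"dx":0.8,"dy":0.096,"dz":0,"spin":0},
  {"dx":0.5,"dy":0.06,"dz":0,"spin":0},
  {"dx":0.2,"dy":0.024,"dz":0,"spin":0},
  {"dx":0,"dy":0,"dz":0,"spin":0},
])

```text
clock: 11.0
position: [619.4, -137.0, 168.1]
orientation: [[-0.0, -0.12, 0.993], [-0.0, 0.993, 0.12], [-1.0, -0.0, -0.0]]
ft_force: [0.2, -0.9, -3.2]
width: 22.8
```

apply_moves([
  {"dx":0.3,"dy":0.036,"dz":0,"spin":0},
  {"dx":0.3,"dy":0.036,"dz":0,"spin":0},
  {"dx":0.2,"dy":0.024,"dz":0,"spin":0},
  {"dx":0.1,"dy":0.012,"dz":0,"spin":0},
])

```text
clock: 11.5
position: [628.7, -136.0, 168.2]
orientation: [[0.0, -0.12, 0.993], [-0.0, 0.993, 0.12], [-1.0, -0.0, 0.0]]
ft_force: [-0.3, 0.5, -1.6]
width: 23.1
```

apply_moves([
  {"dx":0.1,"dy":0.012,"dz":0,"spin":0},
])

```text
clock: 11.62
position: [629.5, -135.8, 168.1]
orientation: [[-0.0, -0.12, 0.993], [-0.0, 0.993, 0.12], [-1.0, -0.0, -0.0]]
ft_force: [-0.3, 0.5, -1.4]
width: 23.2
```

apply_moves([
  {"dx":0.1,"dy":0.012,"dz":0,"spin":0},
])

```text
clock: 11.75
position: [630.5, -135.7, 168.2]
orientation: [[-0.0, -0.12, 0.993], [-0.0, 0.993, 0.12], [-1.0, -0.0, -0.0]]
ft_force: [0.0, -0.9, -2.2]
width: 23.4
```

apply_moves([
  {"dx":0.05,"dy":0.006,"dz":0,"spin":0},
])

```text
clock: 11.88
position: [631.1, -135.6, 168.2]
orientation: [[0.0, -0.12, 0.993], [-0.0, 0.993, 0.12], [-1.0, -0.0, -0.0]]
ft_force: [-0.6, -0.4, -0.8]
width: 23.1
```

apply_moves([
  {"dx":0.05,"dy":0.006,"dz":0,"spin":0},
])

```text
clock: 12.0
position: [631.5, -135.6, 168.2]
orientation: [[-0.0, -0.12, 0.993], [-0.0, 0.993, 0.12], [-1.0, -0.0, -0.0]]
ft_force: [-0.6, -0.3, -1.8]
width: 23.2
```

apply_moves([
  {"dx":0.05,"dy":0.006,"dz":0,"spin":0},
  {"dx":0.05,"dy":0.006,"dz":0,"spin":0},
])

```text
clock: 12.25
position: [632.5, -135.5, 168.2]
orientation: [[0.0, -0.12, 0.993], [-0.0, 0.993, 0.12], [-1.0, -0.0, -0.0]]
ft_force: [0.1, -0.5, -2.3]
width: 23.0
```

apply_moves([
  {"dx":0.05,"dy":0.006,"dz":0,"spin":0},
  {"dx":0.05,"dy":0.006,"dz":0,"spin":0},
])

```text
clock: 12.5
position: [633.5, -135.3, 168.2]
orientation: [[-0.0, -0.12, 0.993], [-0.0, 0.993, 0.12], [-1.0, -0.0, -0.0]]
ft_force: [-0.5, -0.5, -2.2]
width: 23.3
```

apply_moves([
  {"dx":0.05,"dy":0.006,"dz":0,"spin":0},
  {"dx":0.05,"dy":0.006,"dz":0,"spin":0},
])

```text
clock: 12.75
position: [634.5, -135.3, 168.2]
orientation: [[-0.0, -0.12, 0.993], [-0.0, 0.993, 0.12], [-1.0, -0.0, -0.0]]
ft_force: [-0.0, -0.2, -2.4]
width: 23.4
```

apply_moves([
  {"dx":0.05,"dy":0.006,"dz":0,"spin":0},
  {"dx":0.05,"dy":0.006,"dz":0,"spin":0},
])

```text
clock: 13.0
position: [635.6, -135.1, 168.2]
orientation: [[-0.0, -0.12, 0.993], [-0.0, 0.993, 0.12], [-1.0, -0.0, -0.0]]
ft_force: [-0.7, 0.0, -1.5]
width: 23.0
```

apply_moves([
  {"dx":0.05,"dy":0.006,"dz":0,"spin":0},
  {"dx":0.05,"dy":0.006,"dz":0,"spin":0},
])

```text
clock: 13.25
position: [636.5, -135.0, 168.2]
orientation: [[-0.0, -0.12, 0.993], [-0.0, 0.993, 0.12], [-1.0, -0.0, -0.0]]
ft_force: [-0.3, 0.7, -2.1]
width: 23.3
```

apply_moves([
  {"dx":0.05,"dy":0.006,"dz":0,"spin":0},
  {"dx":0.05,"dy":0.006,"dz":0,"spin":0},
])

```text
clock: 13.5
position: [637.5, -134.9, 168.2]
orientation: [[-0.0, -0.12, 0.993], [-0.0, 0.993, 0.12], [-1.0, -0.0, -0.0]]
ft_force: [0.3, -0.3, -2.3]
width: 23.0
```

apply_moves([
  {"dx":0.05,"dy":0.006,"dz":0,"spin":0},
  {"dx":0.05,"dy":0.006,"dz":0,"spin":0},
])

```text
clock: 13.75
position: [637.7, -134.9, 168.1]
orientation: [[-0.002, -0.12, 0.993], [-0.0, 0.993, 0.12], [-1.0, -0.0, -0.002]]
ft_force: [-3.8, -0.1, 0.2]
width: 23.4
```

apply_moves([
  {"dx":0,"dy":0,"dz":0,"spin":0},
])

```text
clock: 13.88
position: [637.7, -134.9, 168.1]
orientation: [[-0.002, -0.12, 0.993], [-0.0, 0.993, 0.12], [-1.0, 0.0, -0.002]]
ft_force: [-4.0, -0.7, 1.2]
width: 23.0
```

apply_moves([
  {"dx":0.03,"dy":0.004,"dz":0,"spin":0},
  {"dx":0,"dy":0,"dz":0,"spin":0},
])

```text
clock: 14.12
position: [637.7, -134.8, 168.1]
orientation: [[-0.002, -0.12, 0.993], [-0.0, 0.993, 0.12], [-1.0, 0.0, -0.002]]
ft_force: [-5.2, -1.2, 1.3]
width: 23.1
```

apply_moves([
  {"dx":0.03,"dy":0.004,"dz":0,"spin":0},
  {"dx":0,"dy":0,"dz":0,"spin":0},
])

```text
clock: 14.38
position: [637.8, -134.8, 168.1]
orientation: [[-0.003, -0.12, 0.993], [-0.0, 0.993, 0.12], [-1.0, 0.0, -0.003]]
ft_force: [-6.2, -2.6, 2.0]
width: 23.2
```

apply_moves([
  {"dx":0.03,"dy":0.004,"dz":0,"spin":0},
  {"dx":0,"dy":0,"dz":0,"spin":0},
  {"dx":0,"dy":0,"dz":0,"spin":0},
])

```text
clock: 14.75
position: [637.8, -134.8, 168.1]
orientation: [[-0.003, -0.12, 0.993], [-0.0, 0.993, 0.12], [-1.0, 0.0, -0.003]]
ft_force: [-6.6, -1.0, 2.5]
width: 23.0
```

apply_moves([
  {"dx":-0.1,"dy":-0.012,"dz":0,"spin":0},
  {"dx":0,"dy":0,"dz":-0.03,"spin":0},
  {"dx":0,"dy":0,"dz":0,"spin":0},
])

```text
clock: 15.12
position: [637.7, -134.8, 167.8]
orientation: [[-0.001, -0.12, 0.993], [-0.0, 0.993, 0.12], [-1.0, 0.0, -0.001]]
ft_force: [-5.2, -1.1, 2.3]
width: 23.2
```

apply_moves([
  {"dx":0,"dy":0,"dz":0,"spin":0},
  {"dx":0,"dy":0,"dz":0,"spin":0},
  {"dx":0,"dy":0,"dz":0,"spin":0},
], gripper=0.5)

```text
clock: 15.5
position: [639.2, -134.8, 168.1]
orientation: [[0.001, -0.12, 0.993], [-0.0, 0.993, 0.12], [-1.0, -0.0, 0.001]]
ft_force: [1.1, -0.5, 0.8]
width: 42.7
```

apply_moves([
  {"dx":0,"dy":0,"dz":1.5,"spin":0},
  {"dx":0,"dy":0,"dz":3.5,"spin":0},
  {"dx":0,"dy":0,"dz":4,"spin":0},
  {"dx":0,"dy":0,"dz":1,"spin":0},
])

```text
clock: 16.0
position: [640.4, -135.3, 272.3]
orientation: [[0.007, -0.12, 0.993], [-0.002, 0.993, 0.12], [-1.0, -0.003, 0.006]]
ft_force: [-0.1, -0.8, 0.1]
width: 43.0
```

```bash
cat > sc2.py <<'E'
from h import *
import sys
s=snap('scene',sys.argv[1])
c=s['color'][:,:,::-1]
cv2.imwrite('pics/%s_c.png'%sys.argv[1],cv2.resize(c[130:280,270:410],(560,600),interpolation=cv2.INTER_CUBIC))
o=np.array([575.05,-141.02]);d=np.array([.9929,.1190]);n=np.array([-d[1],d[0]])
for nm in('scene','top'):
    t=s if nm=='scene' else snap('top')
    W=cloud(t);hsv=cv2.cvtColor(t['color'],cv2.COLOR_RGB2HSV);H,S=hsv[...,0],hsv[...,1]
    for k,m in {'b':(H>100)&(H<130)&(S>120),'y':(H>18)&(H<35)&(S>150),'r':((H<8)|(H>170))&(S>150)}.items():
        p=W[m&(W[...,2]>55)&(W[...,2]<200)];q=p[:,:2]-o;a=q@d;l=q@n;g=(abs(l)<55)&(abs(a)<110);p=p[g];a=a[g];l=l[g]
        if len(p)>30:
            T=p[:,2]>p[:,2].max()-28
            r=cv2.minAreaRect(np.stack([a,l],1).astype(np.float32))
            print(nm,k,len(p),'a',np.percentile(a,[1,50,99]).round(1),'l',np.percentile(l,[1,99]).round(1),'z',np.percentile(p[:,2],[1,99]).round(1),'tab a,l',a[T].mean().round(1),l[T].mean().round(1),'rect',np.round(r[1],1),round(r[2],1))
E
python3 sc2.py s2
```

```text
scene b 185 a [51.5 57.  68.5] l [-51.2  37. ] z [ 90.3 190. ] tab a,l 57.4 -10.9 rect [91.1 18.4] 88.1
top b 193 a [51.4 59.5 75. ] l [-46.8  48.7] z [ 73.1 155.3] tab a,l 61.3 21.9 rect [97.4 24. ] 90.0
```

View pics/s2_c.png

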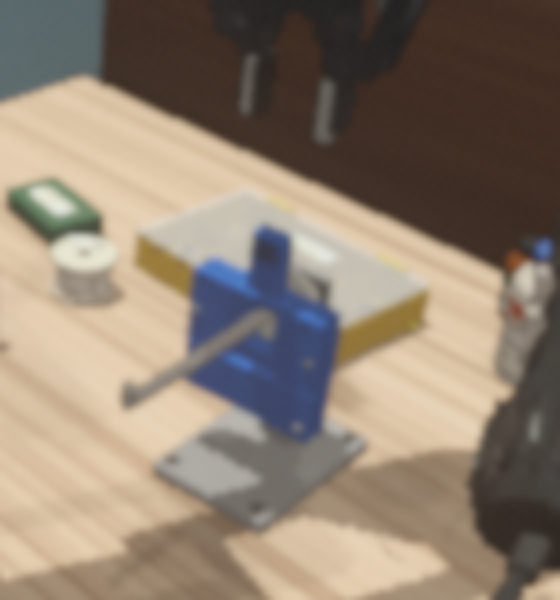

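Large plate hangs straight against the flange at (265,350), gripper clear above. Next: yellow.

apply_moves([
  {"dx":-1.0,"dy":2.0,"dz":0,"spin":-1},
  {"dx":-2.3,"dy":4.3,"dz":-0.6,"spin":-1.7},
  {"dx":-2.6,"dy":5,"dz":-0.8,"spin":-2},
  {"dx":-2.6,"dy":5,"dz":-0.9,"spin":-2},
  {"dx":-2.6,"dy":5,"dz":-0.9,"spin":-2},
  {"dx":-2.6,"dy":5,"dz":-0.9,"spin":-2},
  {"dx":-2.3,"dy":4.3,"dz":-0.9,"spin":-1.7},
  {"dx":-1.6,"dy":3,"dz":-0.6,"spin":-1.3},
  {"dx":-0.77,"dy":1.1,"dz":-0.4,"spin":-0.55},
  {"dx":0,"dy":0,"dz":0,"spin":0},
  {"dx":0,"dy":0,"dz":0,"spin":0},
])

```text
clock: 17.48
position: [455.4, 211.4, 207.8]
orientation: [[0.0, 0.129, 0.992], [-0.001, 0.992, -0.129], [-1.0, -0.001, 0.0]]
ft_force: [1.1, 1.1, 0.2]
width: 42.4
```

```bash
python3 -c "
from w import *
meas('w3','y',56,(455,212))
meas('w4','r',46,(441,102))"
```

```text
571 [455.9 210.5] [23.  14.2] 82.8 z 126.6
1765 [457.7 210.4] [77.8 25.6] 82.6 z 84.9
555 [441.  101.6] [23.5 13.4] 82.8 z 116.6
1012 [443.7 100.7] [58.4 26.8] 82.3 z 75.0
```

apply_moves([
  {"dx":0.02,"dy":-0.07,"dz":-3,"spin":0},
  {"dx":0,"dy":0,"dz":-4,"spin":0},
  {"dx":0,"dy":0,"dz":-2.5,"spin":0},
  {"dx":0,"dy":0,"dz":-1,"spin":0},
  {"dx":0,"dy":0,"dz":0,"spin":0},
])

```text
clock: 18.2
position: [455.2, 211.1, 102.8]
orientation: [[-0.001, 0.129, 0.992], [-0.0, 0.992, -0.129], [-1.0, -0.0, -0.0]]
ft_force: [-0.1, 0.5, 0.6]
width: 43.0
```

apply_moves([
  {"dx":0,"dy":0,"dz":0,"spin":0},
  {"dx":0,"dy":0,"dz":0,"spin":0},
  {"dx":0,"dy":0,"dz":0,"spin":0},
  {"dx":0,"dy":0,"dz":0,"spin":0},
], gripper=0)

```text
clock: 18.7
position: [456.0, 211.9, 103.9]
orientation: [[0.002, 0.128, 0.992], [0.0, 0.992, -0.128], [-1.0, 0.001, 0.002]]
ft_force: [-0.3, 0.0, 6.2]
width: 23.4
```

apply_moves([
  {"dx":0,"dy":0,"dz":1,"spin":0},
  {"dx":0,"dy":0,"dz":3.5,"spin":0},
  {"dx":0,"dy":0,"dz":5.5,"spin":0},
  {"dx":0,"dy":0,"dz":5.2,"spin":0},
  {"dx":0,"dy":0,"dz":0,"spin":0},
])

```text
clock: 19.32
position: [457.4, 212.4, 259.5]
orientation: [[0.008, 0.128, 0.992], [0.003, 0.992, -0.128], [-1.0, 0.004, 0.008]]
ft_force: [-0.4, -0.1, -1.6]
width: 22.7
```

apply_moves([
  {"dx":0.1,"dy":-2.5,"dz":0,"spin":1},
  {"dx":0.15,"dy":-5,"dz":0,"spin":2},
  {"dx":0.2,"dy":-5.8,"dz":0,"spin":2.2},
  {"dx":0.2,"dy":-5.8,"dz":0,"spin":2.2},
  {"dx":0.2,"dy":-5.8,"dz":0,"spin":2.2},
  {"dx":0.2,"dy":-5.5,"dz":0,"spin":2.2},
  {"dx":0.15,"dy":-4.2,"dz":0,"spin":1.6},
  {"dx":0,"dy":-2.0,"dz":-1,"spin":0.85},
  {"dx":0,"dy":0,"dz":-3,"spin":0},
  {"dx":0,"dy":0,"dz":-3.2,"spin":0},
  {"dx":0,"dy":0,"dz":0,"spin":0},
  {"dx":0,"dy":0,"dz":0,"spin":0},
])

```text
clock: 20.82
position: [466.9, -154.4, 183.2]
orientation: [[-0.0, -0.12, 0.993], [0.0, 0.993, 0.12], [-1.0, 0.0, -0.0]]
ft_force: [-0.2, -0.8, -0.6]
width: 23.2
```

apply_moves([
  {"dx":0,"dy":-0.09,"dz":-0.05,"spin":0},
  {"dx":0.6,"dy":0.072,"dz":0,"spin":0},
  {"dx":0.6,"dy":0.072,"dz":0,"spin":0},
  {"dx":0.6,"dy":0.072,"dz":0,"spin":0},
  {"dx":0.5,"dy":0.06,"dz":0,"spin":0},
  {"dx":0,"dy":0,"dz":0,"spin":0},
])

```text
clock: 21.58
position: [490.4, -152.6, 182.3]
orientation: [[0.0, -0.12, 0.993], [-0.0, 0.993, 0.12], [-1.0, -0.0, 0.0]]
ft_force: [-0.5, -0.0, -1.3]
width: 22.9
```

apply_moves([
  {"dx":0.7,"dy":0.084,"dz":0,"spin":0},
  {"dx":0.9,"dy":0.108,"dz":0,"spin":0},
  {"dx":0.9,"dy":0.108,"dz":0,"spin":0},
  {"dx":0.9,"dy":0.108,"dz":0,"spin":0},
  {"dx":0.8,"dy":0.096,"dz":0,"spin":0},
  {"dx":0.4,"dy":0.048,"dz":0,"spin":0},
  {"dx":0,"dy":0,"dz":-0.6,"spin":0},
  {"dx":0,"dy":0,"dz":-0.5,"spin":0},
  {"dx":0,"dy":0,"dz":-0.3,"spin":0},
  {"dx":0,"dy":0,"dz":0,"spin":0},
  {"dx":0,"dy":0,"dz":0,"spin":0},
])

```text
clock: 22.95
position: [535.9, -147.2, 168.4]
orientation: [[0.0, -0.119, 0.993], [-0.0, 0.993, 0.119], [-1.0, -0.0, 0.0]]
ft_force: [-0.7, -1.0, -0.8]
width: 22.9
```

apply_moves([
  {"dx":0,"dy":0,"dz":-0.05,"spin":0},
  {"dx":0,"dy":0,"dz":0,"spin":0},
])

```text
clock: 23.2
position: [536.0, -147.2, 167.9]
orientation: [[0.0, -0.12, 0.993], [-0.0, 0.993, 0.12], [-1.0, -0.0, 0.0]]
ft_force: [0.1, -0.1, -0.7]
width: 23.3
```

apply_moves([
  {"dx":0,"dy":0,"dz":-0.04,"spin":0},
  {"dx":0,"dy":0,"dz":0,"spin":0},
])

```text
clock: 23.45
position: [536.0, -147.2, 167.8]
orientation: [[0.0, -0.12, 0.993], [-0.0, 0.993, 0.12], [-1.0, -0.0, 0.0]]
ft_force: [-1.8, 1.0, 2.4]
width: 23.4
```

apply_moves([
  {"dx":0,"dy":0,"dz":-0.04,"spin":0},
  {"dx":0,"dy":0,"dz":0,"spin":0},
])

```text
clock: 23.7
position: [536.0, -147.2, 167.7]
orientation: [[0.0, -0.12, 0.993], [-0.0, 0.993, 0.12], [-1.0, -0.0, 0.0]]
ft_force: [-2.4, 0.8, 6.2]
width: 22.9
```

apply_moves([
  {"dx":0,"dy":0,"dz":0.1,"spin":0},
  {"dx":0.8,"dy":0.097,"dz":0,"spin":0},
  {"dx":1,"dy":0.121,"dz":0,"spin":0},
  {"dx":1,"dy":0.121,"dz":0,"spin":0},
  {"dx":1,"dy":0.121,"dz":0,"spin":0},
  {"dx":1,"dy":0.121,"dz":0,"spin":0},
  {"dx":1,"dy":0.121,"dz":0,"spin":0},
  {"dx":0.8,"dy":0.097,"dz":0,"spin":0},
  {"dx":0.4,"dy":0.049,"dz":0,"spin":0},
  {"dx":0,"dy":0,"dz":0,"spin":0},
])

```text
clock: 24.95
position: [606.1, -138.6, 168.0]
orientation: [[-0.0, -0.12, 0.993], [-0.0, 0.993, 0.12], [-1.0, -0.0, -0.0]]
ft_force: [0.0, 0.7, -2.0]
width: 23.2
```

apply_moves([
  {"dx":0.1,"dy":0.012,"dz":0,"spin":0},
  {"dx":0.1,"dy":0.012,"dz":0,"spin":0},
])

```text
clock: 25.2
position: [607.7, -138.4, 168.1]
orientation: [[-0.0, -0.119, 0.993], [-0.0, 0.993, 0.119], [-1.0, -0.0, -0.0]]
ft_force: [-0.8, 0.0, -1.4]
width: 23.1
```

apply_moves([
  {"dx":0.1,"dy":0.012,"dz":0,"spin":0},
])

```text
clock: 25.32
position: [608.8, -138.3, 168.1]
orientation: [[0.0, -0.119, 0.993], [-0.0, 0.993, 0.119], [-1.0, -0.0, -0.0]]
ft_force: [0.5, 0.1, -1.4]
width: 23.1
```

apply_moves([
  {"dx":0.1,"dy":0.012,"dz":0,"spin":0},
  {"dx":0.1,"dy":0.012,"dz":0,"spin":0},
])

```text
clock: 25.58
position: [611.0, -138.0, 168.1]
orientation: [[0.0, -0.12, 0.993], [-0.0, 0.993, 0.12], [-1.0, -0.0, 0.0]]
ft_force: [0.3, 0.1, -0.7]
width: 23.1
```

apply_moves([
  {"dx":0.1,"dy":0.012,"dz":0,"spin":0},
  {"dx":0.08,"dy":0.01,"dz":0,"spin":0},
])

```text
clock: 25.82
position: [612.8, -137.8, 168.0]
orientation: [[0.0, -0.12, 0.993], [-0.0, 0.993, 0.12], [-1.0, -0.0, -0.0]]
ft_force: [0.5, -0.3, -2.2]
width: 23.0
```

Bead is entering the recess without force; creep on.

apply_moves([
  {"dx":0.08,"dy":0.01,"dz":0,"spin":0},
  {"dx":0.07,"dy":0.008,"dz":0,"spin":0},
])

```text
clock: 26.08
position: [614.2, -137.6, 168.1]
orientation: [[-0.0, -0.12, 0.993], [-0.0, 0.993, 0.12], [-1.0, -0.0, -0.0]]
ft_force: [-1.0, -0.5, -1.8]
width: 23.0
```

apply_moves([
  {"dx":0.06,"dy":0.007,"dz":0,"spin":0},
  {"dx":0.06,"dy":0.007,"dz":0,"spin":0},
])

```text
clock: 26.32
position: [615.4, -137.5, 168.1]
orientation: [[-0.0, -0.12, 0.993], [-0.0, 0.993, 0.12], [-1.0, -0.0, -0.0]]
ft_force: [-0.8, 0.1, -1.0]
width: 23.2
```

apply_moves([
  {"dx":0.06,"dy":0.007,"dz":0,"spin":0},
  {"dx":0.06,"dy":0.007,"dz":0,"spin":0},
])

```text
clock: 26.58
position: [615.5, -137.4, 168.0]
orientation: [[-0.002, -0.12, 0.993], [-0.0, 0.993, 0.12], [-1.0, 0.0, -0.002]]
ft_force: [-6.1, -1.0, 2.7]
width: 22.9
```

apply_moves([
  {"dx":0.03,"dy":0.004,"dz":0,"spin":0},
  {"dx":0,"dy":0,"dz":0,"spin":0},
  {"dx":0,"dy":0,"dz":0,"spin":0},
])

```text
clock: 26.95
position: [615.6, -137.4, 168.0]
orientation: [[-0.003, -0.12, 0.993], [-0.0, 0.993, 0.12], [-1.0, 0.0, -0.003]]
ft_force: [-5.8, -0.7, 2.5]
width: 23.4
```

apply_moves([
  {"dx":0.03,"dy":0.004,"dz":0,"spin":0},
  {"dx":0,"dy":0,"dz":0,"spin":0},
  {"dx":0,"dy":0,"dz":0,"spin":0},
])

```text
clock: 27.32
position: [615.6, -137.4, 168.0]
orientation: [[-0.003, -0.12, 0.993], [-0.0, 0.993, 0.12], [-1.0, 0.0, -0.003]]
ft_force: [-7.1, -1.7, 3.7]
width: 23.0
```

apply_moves([
  {"dx":-0.1,"dy":-0.012,"dz":0,"spin":0},
  {"dx":0,"dy":0,"dz":-0.03,"spin":0},
  {"dx":0,"dy":0,"dz":0,"spin":0},
])

```text
clock: 27.7
position: [615.5, -137.4, 167.9]
orientation: [[-0.001, -0.12, 0.993], [-0.0, 0.993, 0.12], [-1.0, -0.0, -0.001]]
ft_force: [-4.9, -0.3, 3.7]
width: 23.1
```

apply_moves([
  {"dx":0,"dy":0,"dz":0,"spin":0},
  {"dx":0,"dy":0,"dz":0,"spin":0},
  {"dx":0,"dy":0,"dz":0,"spin":0},
], gripper=0.5)

```text
clock: 28.08
position: [616.9, -137.4, 167.9]
orientation: [[0.001, -0.12, 0.993], [-0.0, 0.993, 0.12], [-1.0, -0.0, 0.001]]
ft_force: [0.4, -0.8, -0.7]
width: 43.0
```

apply_moves([
  {"dx":0,"dy":0,"dz":1.5,"spin":0},
  {"dx":0,"dy":0,"dz":3.5,"spin":0},
  {"dx":0,"dy":0,"dz":4,"spin":0},
  {"dx":0,"dy":0,"dz":1,"spin":0},
])

```text
clock: 28.58
position: [618.2, -138.0, 272.0]
orientation: [[0.007, -0.12, 0.993], [-0.002, 0.993, 0.12], [-1.0, -0.003, 0.006]]
ft_force: [0.1, -0.4, -0.9]
width: 42.7
```

```bash
python3 sc2.py s3
```

```text
scene b 38 a [54.8 62.8 68.9] l [-51.4  37.9] z [144.9 175.4] tab a,l 59.3 -12.7 rect [90.2 14.2] 87.4
scene y 654 a [29.9 34.2 48.1] l [-42.1  31.1] z [ 77.3 190.8] tab a,l 37.4 -9.0 rect [79.7 23.4] 89.5
top b 75 a [51.3 60.7 71. ] l [30.5 48.7] z [ 73.4 154.7] tab a,l 61.0 40.5 rect [19.9 20. ] 2.6
top y 121 a [29.5 38.2 49.7] l [ 5. 39.] z [ 77.2 172.5] tab a,l 41.5 21.7 rect [35.3 20.6] 89.7
```

View pics/s3_c.png

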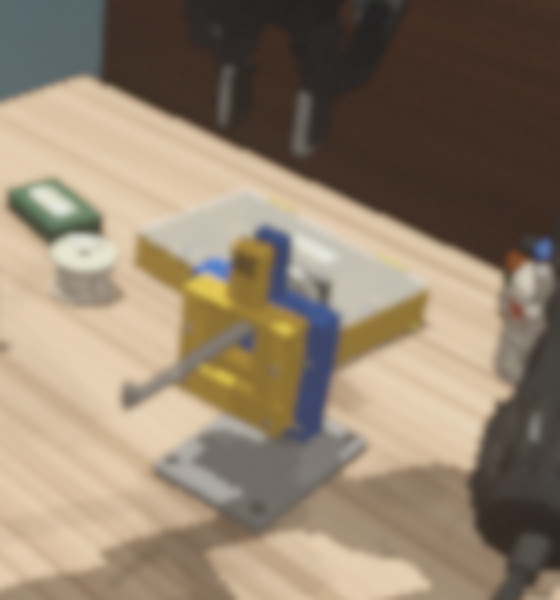

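Yellow is nested flush in front of blue (arm through both eyes). Next: red.

apply_moves([
  {"dx":-1.6,"dy":2.0,"dz":0,"spin":-1},
  {"dx":-3,"dy":4.1,"dz":-1,"spin":-2.5},
  {"dx":-3.4,"dy":4.6,"dz":-1.4,"spin":-2.8},
  {"dx":-3.4,"dy":4.6,"dz":-1.4,"spin":-2.8},
  {"dx":-3,"dy":4.1,"dz":-1.2,"spin":-2.5},
  {"dx":-2.2,"dy":3,"dz":-1,"spin":-1.8},
  {"dx":-1.03,"dy":1.54,"dz":0,"spin":-0.85},
  {"dx":0,"dy":0,"dz":0,"spin":0},
  {"dx":0,"dy":0,"dz":0,"spin":0},
])

```text
clock: 29.8
position: [440.3, 101.6, 207.4]
orientation: [[-0.0, 0.128, 0.992], [-0.0, 0.992, -0.128], [-1.0, -0.001, -0.0]]
ft_force: [-0.9, -0.1, 0.9]
width: 42.8
```

apply_moves([
  {"dx":0.04,"dy":0,"dz":-3.5,"spin":0},
  {"dx":0,"dy":0,"dz":-4,"spin":0},
  {"dx":0,"dy":0,"dz":-3,"spin":0},
  {"dx":0,"dy":0,"dz":-0.95,"spin":0},
  {"dx":0,"dy":0,"dz":0,"spin":0},
])

```text
clock: 30.42
position: [440.7, 101.5, 93.1]
orientation: [[-0.001, 0.129, 0.992], [-0.0, 0.992, -0.129], [-1.0, -0.0, -0.001]]
ft_force: [-0.5, -0.0, 0.2]
width: 42.5
```

apply_moves([
  {"dx":0,"dy":0,"dz":0,"spin":0},
  {"dx":0,"dy":0,"dz":0,"spin":0},
  {"dx":0,"dy":0,"dz":0,"spin":0},
  {"dx":0,"dy":0,"dz":0,"spin":0},
], gripper=0)

```text
clock: 30.92
position: [441.5, 102.1, 94.3]
orientation: [[0.003, 0.128, 0.992], [-0.0, 0.992, -0.128], [-1.0, 0.0, 0.003]]
ft_force: [0.6, -0.4, 6.7]
width: 23.3
```

apply_moves([
  {"dx":0,"dy":0,"dz":1,"spin":0},
  {"dx":0,"dy":0,"dz":3.5,"spin":0},
  {"dx":0,"dy":0,"dz":5.5,"spin":0},
  {"dx":0,"dy":0,"dz":5,"spin":0},
  {"dx":0,"dy":0,"dz":0,"spin":0},
  {"dx":0,"dy":0,"dz":0,"spin":0},
])

```text
clock: 31.68
position: [439.4, 102.0, 242.9]
orientation: [[-0.001, 0.128, 0.992], [-0.0, 0.992, -0.128], [-1.0, -0.0, -0.001]]
ft_force: [-0.9, 0.8, -1.1]
width: 23.0
```

apply_moves([
  {"dx":0.2,"dy":-2,"dz":0,"spin":1.2},
  {"dx":0.5,"dy":-4.5,"dz":0,"spin":2.5},
  {"dx":0.6,"dy":-5.2,"dz":0,"spin":2.9},
  {"dx":0.6,"dy":-5.2,"dz":0,"spin":2.9},
  {"dx":0.5,"dy":-4.8,"dz":0,"spin":2.5},
  {"dx":0.25,"dy":-2.9,"dz":-0.5,"spin":1.5},
  {"dx":0,"dy":-1.13,"dz":-1.5,"spin":0.75},
  {"dx":0,"dy":0,"dz":-2.5,"spin":0},
  {"dx":0,"dy":0,"dz":-1.5,"spin":0},
  {"dx":0,"dy":0,"dz":0,"spin":0},
  {"dx":0,"dy":0,"dz":0,"spin":0},
])

```text
clock: 33.05
position: [467.0, -154.9, 183.5]
orientation: [[0.0, -0.12, 0.993], [-0.0, 0.993, 0.12], [-1.0, -0.0, 0.0]]
ft_force: [0.2, 0.2, -1.0]
width: 23.3
```

apply_moves([
  {"dx":0,"dy":-0.03,"dz":-0.03,"spin":0},
  {"dx":0.6,"dy":0.072,"dz":0,"spin":0},
  {"dx":0.6,"dy":0.072,"dz":0,"spin":0},
  {"dx":0.6,"dy":0.072,"dz":0,"spin":0},
  {"dx":0.5,"dy":0.06,"dz":0,"spin":0},
  {"dx":0,"dy":0,"dz":0,"spin":0},
])

```text
clock: 33.8
position: [490.3, -152.8, 182.9]
orientation: [[0.0, -0.12, 0.993], [-0.0, 0.993, 0.12], [-1.0, -0.0, 0.0]]
ft_force: [-0.0, 0.7, -1.3]
width: 23.0
```

apply_moves([
  {"dx":0.7,"dy":0.084,"dz":0,"spin":0},
  {"dx":0.9,"dy":0.108,"dz":0,"spin":0},
  {"dx":0.9,"dy":0.108,"dz":0,"spin":0},
  {"dx":0.9,"dy":0.108,"dz":0,"spin":0},
  {"dx":0.8,"dy":0.096,"dz":0,"spin":0},
  {"dx":0.4,"dy":0.048,"dz":0,"spin":0},
  {"dx":0,"dy":0,"dz":-0.6,"spin":0},
  {"dx":0,"dy":0,"dz":-0.5,"spin":0},
  {"dx":0,"dy":0,"dz":-0.3,"spin":0},
  {"dx":0,"dy":0,"dz":0,"spin":0},
  {"dx":0,"dy":0,"dz":0,"spin":0},
])

```text
clock: 35.17
position: [535.8, -147.4, 169.0]
orientation: [[0.0, -0.12, 0.993], [-0.0, 0.993, 0.12], [-1.0, -0.0, 0.0]]
ft_force: [0.0, 0.1, -0.6]
width: 22.8
```

apply_moves([
  {"dx":0,"dy":0,"dz":-0.05,"spin":0},
  {"dx":0,"dy":0,"dz":0,"spin":0},
])

```text
clock: 35.42
position: [535.8, -147.3, 168.5]
orientation: [[0.0, -0.12, 0.993], [-0.0, 0.993, 0.12], [-1.0, -0.0, 0.0]]
ft_force: [-0.6, -0.6, -1.6]
width: 23.3
```

apply_moves([
  {"dx":0,"dy":0,"dz":-0.04,"spin":0},
  {"dx":0,"dy":0,"dz":0,"spin":0},
])

```text
clock: 35.67
position: [535.9, -147.3, 168.2]
orientation: [[0.0, -0.12, 0.993], [-0.0, 0.993, 0.12], [-1.0, -0.0, 0.0]]
ft_force: [-0.3, 0.1, 1.4]
width: 22.9
```

apply_moves([
  {"dx":0,"dy":0,"dz":0.05,"spin":0},
  {"dx":0.8,"dy":0.098,"dz":0,"spin":0},
  {"dx":1,"dy":0.122,"dz":0,"spin":0},
  {"dx":1,"dy":0.122,"dz":0,"spin":0},
  {"dx":1,"dy":0.122,"dz":0,"spin":0},
  {"dx":0.7,"dy":0.086,"dz":0,"spin":0},
  {"dx":0.4,"dy":0.049,"dz":0,"spin":0},
  {"dx":0,"dy":0,"dz":0,"spin":0},
])

```text
clock: 36.67
position: [585.0, -141.3, 168.5]
orientation: [[-0.0, -0.12, 0.993], [-0.0, 0.993, 0.12], [-1.0, -0.0, -0.0]]
ft_force: [0.5, -0.1, -2.7]
width: 23.2
```

apply_moves([
  {"dx":0.1,"dy":0.012,"dz":0,"spin":0},
  {"dx":0.1,"dy":0.012,"dz":0,"spin":0},
])

```text
clock: 36.92
position: [586.6, -141.1, 168.6]
orientation: [[-0.0, -0.119, 0.993], [-0.0, 0.993, 0.119], [-1.0, -0.0, -0.0]]
ft_force: [0.3, 0.4, -1.4]
width: 22.8
```

apply_moves([
  {"dx":0.1,"dy":0.012,"dz":0,"spin":0},
  {"dx":0.1,"dy":0.012,"dz":0,"spin":0},
])

```text
clock: 37.17
position: [588.8, -140.8, 168.6]
orientation: [[0.0, -0.12, 0.993], [-0.0, 0.993, 0.12], [-1.0, -0.0, 0.0]]
ft_force: [0.8, -0.1, -1.6]
width: 23.2
```

apply_moves([
  {"dx":0.1,"dy":0.012,"dz":0,"spin":0},
  {"dx":0.1,"dy":0.012,"dz":0,"spin":0},
])

```text
clock: 37.42
position: [590.9, -140.6, 168.6]
orientation: [[-0.0, -0.12, 0.993], [-0.0, 0.993, 0.12], [-1.0, -0.0, -0.0]]
ft_force: [-0.1, 0.2, -1.5]
width: 23.0
```

apply_moves([
  {"dx":0.08,"dy":0.01,"dz":0,"spin":0},
  {"dx":0.07,"dy":0.008,"dz":0,"spin":0},
])

```text
clock: 37.67
position: [592.4, -140.4, 168.5]
orientation: [[-0.0, -0.12, 0.993], [-0.0, 0.993, 0.12], [-1.0, -0.0, -0.0]]
ft_force: [0.1, 0.4, -2.2]
width: 23.3
```

apply_moves([
  {"dx":0.06,"dy":0.007,"dz":0,"spin":0},
  {"dx":0.06,"dy":0.007,"dz":0,"spin":0},
])

```text
clock: 37.92
position: [593.5, -140.2, 168.5]
orientation: [[-0.0, -0.12, 0.993], [-0.0, 0.993, 0.12], [-1.0, -0.0, -0.0]]
ft_force: [-0.0, -0.2, -1.3]
width: 23.1
```

apply_moves([
  {"dx":0.06,"dy":0.007,"dz":0,"spin":0},
  {"dx":0.06,"dy":0.007,"dz":0,"spin":0},
])

```text
clock: 38.17
position: [593.8, -140.1, 168.4]
orientation: [[-0.002, -0.12, 0.993], [-0.0, 0.993, 0.12], [-1.0, 0.0, -0.002]]
ft_force: [-4.3, -1.1, 0.4]
width: 23.0
```

apply_moves([
  {"dx":0.04,"dy":0.005,"dz":0,"spin":0},
  {"dx":0,"dy":0,"dz":0,"spin":0},
])

```text
clock: 38.42
position: [593.8, -140.1, 168.4]
orientation: [[-0.003, -0.12, 0.993], [-0.0, 0.993, 0.12], [-1.0, 0.0, -0.003]]
ft_force: [-4.4, -1.8, 1.6]
width: 22.9
```

apply_moves([
  {"dx":0.03,"dy":0.004,"dz":0,"spin":0},
  {"dx":0,"dy":0,"dz":0,"spin":0},
  {"dx":0,"dy":0,"dz":0,"spin":0},
])

```text
clock: 38.8
position: [593.8, -140.0, 168.4]
orientation: [[-0.003, -0.12, 0.993], [-0.0, 0.993, 0.12], [-1.0, 0.0, -0.003]]
ft_force: [-5.3, -1.0, 2.1]
width: 23.4
```

apply_moves([
  {"dx":0.04,"dy":0.005,"dz":0,"spin":0},
  {"dx":0,"dy":0,"dz":0,"spin":0},
  {"dx":0,"dy":0,"dz":0,"spin":0},
])

```text
clock: 39.17
position: [593.9, -140.1, 168.4]
orientation: [[-0.004, -0.12, 0.993], [-0.0, 0.993, 0.12], [-1.0, 0.0, -0.004]]
ft_force: [-6.9, -1.7, 2.9]
width: 23.3
```

apply_moves([
  {"dx":0.02,"dy":0.002,"dz":0,"spin":0},
  {"dx":0,"dy":0,"dz":0,"spin":0},
  {"dx":0,"dy":0,"dz":0,"spin":0},
])

```text
clock: 39.55
position: [593.9, -140.1, 168.4]
orientation: [[-0.004, -0.12, 0.993], [-0.0, 0.993, 0.12], [-1.0, 0.0, -0.004]]
ft_force: [-7.6, -1.3, 3.5]
width: 23.1
```

apply_moves([
  {"dx":-0.1,"dy":-0.012,"dz":0,"spin":0},
  {"dx":0,"dy":0,"dz":-0.03,"spin":0},
  {"dx":0,"dy":0,"dz":0,"spin":0},
])

```text
clock: 39.92
position: [593.8, -140.1, 168.3]
orientation: [[-0.002, -0.12, 0.993], [-0.0, 0.993, 0.12], [-1.0, 0.0, -0.002]]
ft_force: [-6.3, -0.5, 3.8]
width: 23.0
```

apply_moves([
  {"dx":0,"dy":0,"dz":0,"spin":0},
  {"dx":0,"dy":0,"dz":0,"spin":0},
  {"dx":0,"dy":0,"dz":0,"spin":0},
], gripper=0.5)

```text
clock: 40.3
position: [595.7, -140.1, 168.4]
orientation: [[0.001, -0.12, 0.993], [-0.0, 0.993, 0.12], [-1.0, -0.0, 0.001]]
ft_force: [-0.6, 0.7, -0.6]
width: 42.7
```

apply_moves([
  {"dx":0,"dy":0,"dz":1.5,"spin":0},
  {"dx":0,"dy":0,"dz":3.5,"spin":0},
  {"dx":0,"dy":0,"dz":4,"spin":0},
  {"dx":-4,"dy":0,"dz":1,"spin":0},
  {"dx":-6,"dy":0,"dz":0,"spin":0},
  {"dx":-5,"dy":0,"dz":0,"spin":0},
  {"dx":0,"dy":0,"dz":0,"spin":0},
])

```text
clock: 41.18
position: [441.6, -139.3, 269.1]
orientation: [[-0.001, -0.118, 0.993], [0.0, 0.993, 0.118], [-1.0, 0.0, -0.001]]
ft_force: [0.5, -0.0, 0.6]
width: 43.1
```

```bash
python3 sc2.py s4
```

```text
scene b 67 a [52.9 62.  72.9] l [-52.2   0.9] z [144.7 192.7] tab a,l 59.7 -7.1 rect [54.3 19.8] 82.8
scene y 225 a [15.  36.7 47.8] l [-42.2  33.4] z [ 79.4 191.9] tab a,l 35.8 -8.9 rect [30.2 78.6] 5.4
scene r 488 a [ 8.3 14.7 27.9] l [-32.2  20.1] z [ 86.7 191.3] tab a,l 16.3 -8.5 rect [55.7 23.5] 88.9
top b 332 a [51.7 61.3 78.4] l [-48.2  48.5] z [ 76.1 195. ] tab a,l 62.0 0.7 rect [28.2 98.6] 0.6
top y 250 a [27.1 37.8 49.7] l [-39.2  38.7] z [ 88.3 195.2] tab a,l 38.2 -0.8 rect [78.7 25.4] 89.8
top r 239 a [ 7.4 14.1 26.8] l [-28.5  28.8] z [ 86.9 195.3] tab a,l 17.0 1.3 rect [60.3 20.9] 89.7
```

View pics/s4_c.png

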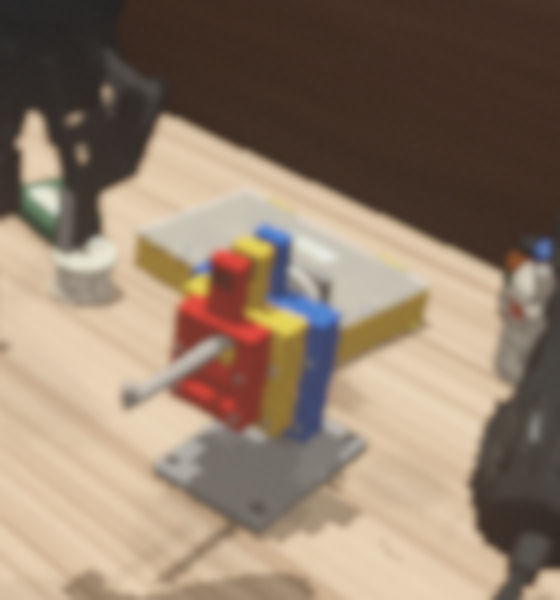

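All three hang nested and straight, with the gripper well clear. Handing in.

```bash
python3 -c "
from bench import arm
s=arm.state();print(s['clock'],abs(s['joint_velocities']).max());print(arm.job_done())"
```

```text
41.275 0.03098996681955445
the job is handed in; nothing more can be done
None
```

I hung the large blue, medium yellow and small red plates on the hook in that order. Each was pressed home, let go and left hanging, and I handed the job in at 41 s of the 72 s allowed. The hand-in gave no verdict.

- **Push forces:** the last wrist readings along the push were about 6.6 N (large against the flange), 7.1 N (medium) and 7.6 N (small). These are a little under the 8 N asked for, but above the 4 N needed and below the flange's 12 N slip point.
- **Nesting:** the plates met resistance about 22 mm apart along the arm, as expected for nested plates. In the last images the tab spacings read about 21 to 24 mm, a scatter I put down to camera resolution. The front faces were about 22 mm apart, partly from pictures taken before the next plate covered them.
- **Hanging:** in the last images the plates were centred on the arm within about 1 mm, straight within about 1°, with tab tops at 192 to 195 mm (192 expected). The gripper was well clear.
- **Not measured directly:** whether the flange moved, and whether the reel, tip cleaner and glue tube stayed put. Nothing in the force readings suggested the flange slipped, and my moves stayed clear of the other three.

One early move call was refused because it contained empty rows. It moved nothing. I viewed 8 pictures in all.

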